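Check that a brake lever stops short of the handlebar

TASK

Check the brake lever, the one with the square fluid reservoir on its clamp: press it in towards its handlebar grip with the outside of the fingers until it comes up firm on its stop, let it spring right back out, then press it in to the stop a second time and keep it there without forcing it, so that the gap left to the grip can be measured; the program finishes while holding it in. Press only on the outer face of the lever, with no finger behind it, and do not touch the handlebar or its grip. Leave the cable clutch lever beside it, and the other parts on the table, untouched.

Things in the scene. Friction and masses are not known exactly. Their poses are not given: they have to be found in the camera images.
- brake_press (a point): Point to press: outer face of the brake lever's aluminium blade, half-way up, 165 mm above the table; it turns with the lever. At rest +x is level and points straight at the bar (press that way), +y runs along the bar to the lever tip (19 mm ball, 55 mm on), +z up. Blade here 10 mm thick, 14 mm tall. At the stop it is 37 mm on in x, 11 mm in y. Clear for 90 mm below it.
- brake_pivot (a point): Brake lever's upright hinge axis at blade height, fixed; axes as brake_press at rest (brake_press is at x -56, y +117 mm). The bar's axis is at x +34 mm, same height; rubber grip 33 mm thick from y +37 to +161. Black reservoir 50 x 56 mm centred at x -6, y -41, top 40 mm above the bar axis; end clamps at y -70 and +179, 22 mm above it.
- brake_lever (a joint): Brake lever angle, rad: 0 at rest (out), grows when pressed in, 0.30 at its built-in stop, where about 16 mm is left between its ball end and the grip and 27 mm at the press point. Return spring: about 2.6 N at the press point starts it, about 7 N brings it to the stop; beyond that the force climbs steeply. It springs back by itself.
- brake_blade_outer: Outer half (face away from the bar, and the ball end) of the brake lever's blade; origin on the pivot axis at blade height.
- brake_blade_inner: Inner half (face towards the bar) of the brake lever's blade, not to be touched; origin on the pivot axis at blade height.
- brake_bar: Brake side's handlebar stub, 280 mm long, with rubber grip, end clamps, lever perch, fluid cylinder and square reservoir with black lid, bolted down on a black steel column fixture. Origin on the bar's axis above the column's centre, 165 mm above the table; +x from the lever side to the far side, +y along the bar from lever pivot to tip.
- clutch_fixture: Second bolted-down black column fixture, with a mirror-image handlebar stub and the cable clutch lever (small barrel adjuster with knurled wheel, no reservoir), 188 mm high. Leave alone. Origin under its foot's centre; +x from its lever side to its bar, bar along y, up to 145 mm either way.
- clutch_lever (a joint): Clutch lever angle in rad, 0 at rest. Leave alone.
- bracket: Loose cast brake caliper bracket, about 95 x 136 x 26 mm, lying on the table. Origin under its middle. Leave alone.
- stylus_block: Loose aluminium block 40 x 80 x 28 mm with three thin upright probe styli, 81 mm high in all. Origin under its centre. Leave alone.
- ref_sphere: Loose black cone stand, foot 76 mm across, with a 25 mm steel ball on top, 137 mm high. Origin under its centre. Leave alone.
- plug_gauge: Loose steel plug gauge lying down, 114 mm long, 18 mm thick. Origin under its handle's centre. Leave alone.

How it is judged (in metres and radians):
On the way, in this order (a step that is already met when the one before it is completed fails the run):
1. the brake lever is pressed in to its stop (value of joint brake_lever above 0.28 rad and contact force between the fingers and brake_blade_outer above 2 N), for 0.2 s.
2. it is let back out to rest (value of joint brake_lever below 0.03 rad), for 0.1 s.
3. it is pressed in to its stop again (all of step 1), for 0.2 s.
At the end, for the whole second after the job is handed in: The fingers hold the brake lever still against its stop (angle above 0.28 of 0.30 rad) by its outer face with more than 2 N, after one full press and return to below 0.03 rad; the clutch lever is at rest (all of step 3 and velocity of joint brake_lever between -0.05 and 0.05 rad/s and value of joint clutch_lever below 0.04 rad); the arm keeps its last pose, push and grip.
It fails at once if the brake lever is forced (more than 50 N) (contact force between the fingers and brake_blade_outer above 50 N).
It fails at once if a finger is behind the lever, or the lever is pinched (inner face touched) (contact force between the fingers and brake_blade_inner above 2 N).
It fails at once if the robot touches the brake side's handlebar, grip or perch (contact force between any of the fingers, the arm and brake_bar above 2 N).
It fails at once if the robot touches the clutch lever or its fixture (contact force between any of the fingers, the arm and clutch_fixture above 2 N or value of joint clutch_lever above 0.04 rad).
It fails at once if another part on the table is moved or lifted (distance of any of bracket, stylus_block, ref_sphere, plug_gauge from where it was at the start of the episode above 0.015 m).
It also fails if it takes over 45 s, if anything falls off the work surface, if the arm or the gripper's body presses on something with over 40 N, if the wrist force passes 120 N, or if a joint passes its speed limit or range.

ROBOT

A 6-joint arm with a two-finger parallel gripper is mounted at the origin on the work surface. World frame = base frame: x ahead of the robot, y to its left, z up, the work surface at z = 0. Lengths are in mm, angles in rad, forces in N, time in s.
With the tool pointing down it reaches from about 225 to 875 mm from the base axis. Payload 3.4 kg.
Tool frame: the origin (TCP) lies on the centre line of the jaws, within the pads' length; the fingertips stand 11 mm ahead of it and the grasp point (between the pads) lies 8 mm behind it (robot.finger_overhang is the distance from the TCP to the fingertips, in mm); z points along the fingers, y is the direction in which the jaws open and shut (so a half turn about z gives the same grasp; the last joint's range is limited). The gripper opens to 85 mm and grips with 20 to 120 N. Pads are 22 mm wide; open, the fingers measure 114 mm over their backs; the gripper's body (76 mm by 85 mm) begins 54 mm behind the grasp point. The pads swing forward as they close: fully open they stand 13 mm farther back than shut.
Start: joints at [-1.443, 0.276, 1.505, -0, 1.361, -0.121], TCP at [141.585, -557.329, 242.328] pointing down, gripper open.
Joint ranges: [-2.89, 2.89], [-0.75, 2.08], [0.22, 2.7], [-1.18, 4.32], [0.11, 2.71], [-2.7, 2.7]. Speed limits (rad/s): [2.57, 2.57, 3.14, 3.14, 3.14, 3.14].

INTERFACE

Orientations are given as a unit quaternion [x, y, z, w].
In Python, from rig import robot gives the robot as it stands. The module is installed in compiled form; this text tells all that it offers.
- The arm moves only by the tool drive_tool, never from a script. Its argument "deltas" is a list of rows, each an object with "offset": the shift along the tool's x, y, z in m, a list of three; "spin": the turn about the tool's z in degrees. A call has 1 to 10 rows; each row is the pose to reach, as a shift and turn from the pose commanded when the call began, along the tool's axes at that moment; what a row does not reach only later rows make up. A row lasts 1/12 s, in which the tool goes at most 41.7 mm and 7.16 degrees, less where a joint would pass 70% of its speed; a pose out of reach is approached as far as the arm can. A call with a gripper value outside its range is refused whole. "gripper" is the closure, from -1 (fully open) to 1 (shut), set as the call begins (left out, the last holds). The fingers move at their own pace and stop on an object; "newtons" is the grip in N (left out, the last holds). Time passes only in rows, so rows that repeat a pose let the fingers close. It gives the time, the measured TCP pose, the force and the opening at its end, in the units of the state.
- robot.observe(): the state, without advancing time (a new reading comes with each control period).
- robot.camera(name): name is "scene" or "top" or "wrist"; returns a dict with "frame" (400x640x3 uint8, red, green, blue), "fx", "fy", "cx", "cy" (pixels), "T" (4x4, takes a point from camera to world coordinates). Camera axes: x right, y up, looking along -z (the intrinsics and any distortion apply to the point x, -y, -z); pixel columns grow to the right and rows downward; lengths in mm; the calibration is good to about 2 mm. A picture is of the moment at which its call begins. There is no depth.
- robot.close_job(): hands the job in, once; it reports no verdict.
The state is a dict: "time": time; "joint_pos": joint angles; "dq": joint speeds; "effort": joint torques, N m; "tcp_pos": TCP position; "eef_rot": TCP orientation; "contact_force": force on the tool from outside, world axes, zero at the start; "ft_torque": the same for the moment, N m; "grip_width": finger opening in mm.
Only numpy, scipy, OpenCV 4.12 (cv2) and the standard library are available. Lean on these libraries where they do the work, as an engineer would, in place of code of your own. Each camera call takes 0.05 s, during which the arm holds its last target.

## Working session

There is one attempt and no reset: what is moved stays moved. The work goes in short steps, Python scripts to look and compute and a tool call to move; the robot and the scene stay as the last step left them, time stands still between calls to the robot, and variables do not carry over. Pictures are saved under pics/ and viewed, and the job is handed in when it is done.

Besides the shell and the picture viewer there is one more tool, called after "Call:" as name([rows], argument=value, ...), one row to a line, values as JSON. drive_tool: Moves the arm, as the interface text tells. Its arguments: {"type":"object","properties":{"deltas":{"type":"array","items":{"type":"object","properties":{"offset":{"type":"array","items":{"type":"number"}},"spin":{"type":"number"}}}},"gripper":{"type":"number"},"newtons":{"type":"number"}},"required":["deltas"]}

```bash
mkdir -p pics
python3 - <<'E'
from rig import robot
import cv2,numpy as np,json
print(robot.observe())
for n in ("scene","top","wrist"):
    c=robot.camera(n); cv2.imwrite(f"pics/{n}0.png",c["frame"][:,:,::-1])
    np.savez(f"{n}0.npz",**{k:c[k] for k in c})
    print(n,[k for k in c],c["fx"],c["fy"],c["cx"],c["cy"],np.round(c["T"],3).tolist())
E
```

```text
{'time': 0.0, 'joint_pos': array([-1.44303036e+00,  2.76607105e-01,  1.50613325e+00,  1.84357970e-05,
        1.36070259e+00, -1.21013858e-01]), 'dq': array([-0.00121591, -0.00117762,  0.00360124,  0.00018716, -0.00038151,
       -0.00059607]), 'effort': array([-4.21877165e-03, -4.16781878e+01, -2.45812100e+01, -2.52342434e-04,
        1.12328408e-02, -1.31178149e-05]), 'tcp_pos': array([ 141.50550492, -556.79233054,  241.43274408]), 'eef_rot': array([ 9.92273360e-01,  1.24067416e-01,  5.89003560e-06, -9.25171350e-04]), 'contact_force': array([-0.22615056, -0.03684248,  0.28650348]), 'ft_torque': array([ 0.03653559, -0.01789613, -0.02110881]), 'grip_width': 85.55862157522078}
scene ['frame', 'fx', 'fy', 'cx', 'cy', 'T'] 397.79361397681674 397.79361397681674 321.94342290833487 200.51343257757478 [[0.662, -0.53, 0.53, 1121.23], [0.749, 0.461, -0.476, -426.242], [0.008, 0.712, 0.702, 814.763], [0.0, 0.0, 0.0, 1.0]]
top ['frame', 'fx', 'fy', 'cx', 'cy', 'T'] 401.5852123777241 401.5852123777241 310.4548206348535 203.50448110183686 [[-0.016, 0.987, -0.158, 424.054], [-1.0, -0.017, -0.008, 23.337], [-0.011, 0.158, 0.987, 1103.565], [0.0, 0.0, 0.0, 1.0]]
wrist ['frame', 'fx', 'fy', 'cx', 'cy', 'T'] 276.2673475531278 276.2673475531278 319.17435036045504 199.6812790417672 [[0.247, 0.928, 0.279, 213.471], [-0.969, 0.237, 0.069, -539.53], [-0.002, -0.288, 0.958, 372.807], [0.0, 0.0, 0.0, 1.0]]
```

View pics/scene0.png

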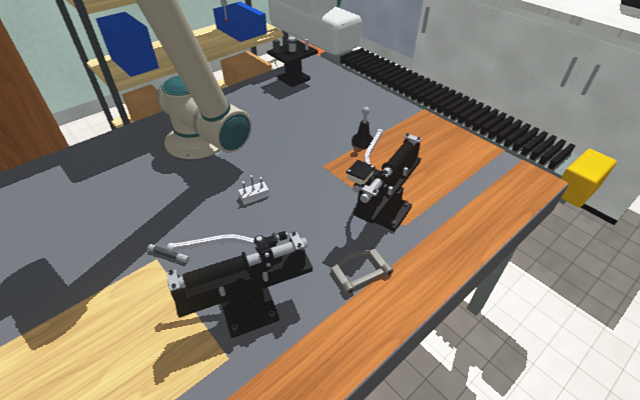

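View pics/top0.png

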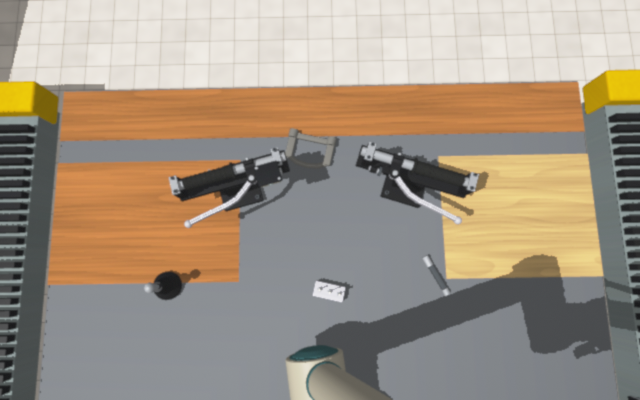

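View pics/wrist0.png

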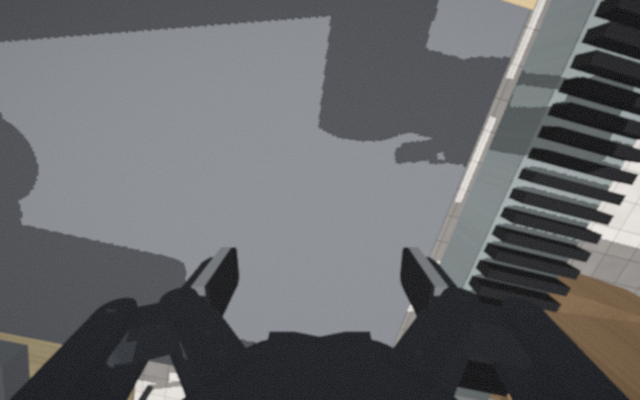

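Run:
```python
import cv2,numpy as np
t=cv2.imread("pics/top0.png");s=cv2.imread("pics/scene0.png")
cv2.imwrite("pics/z1.png",cv2.resize(t[130:240,150:310],(800,550),interpolation=cv2.INTER_CUBIC))
cv2.imwrite("pics/z2.png",cv2.resize(s[100:230,330:450],(554,600),interpolation=cv2.INTER_CUBIC))
cv2.imwrite("pics/z3.png",cv2.resize(t[130:240,340:500],(800,550),interpolation=cv2.INTER_CUBIC))
```

```text
(no output)
```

View pics/z1.png

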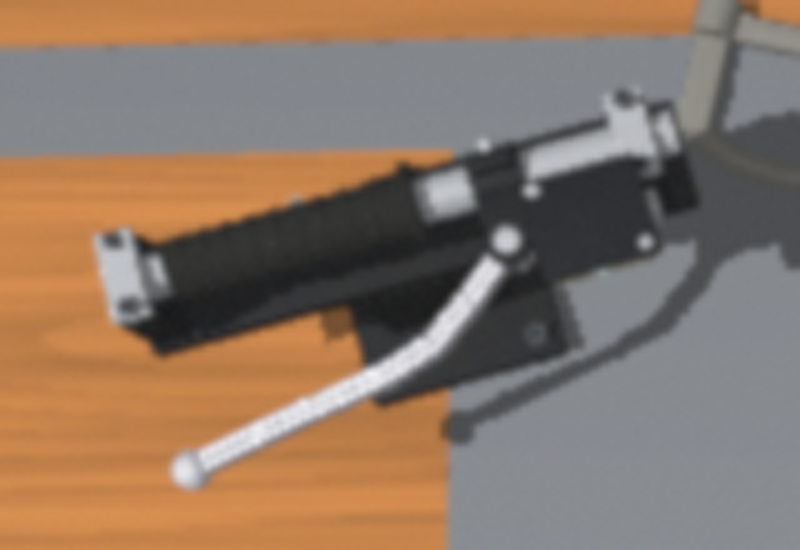

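View pics/z2.png

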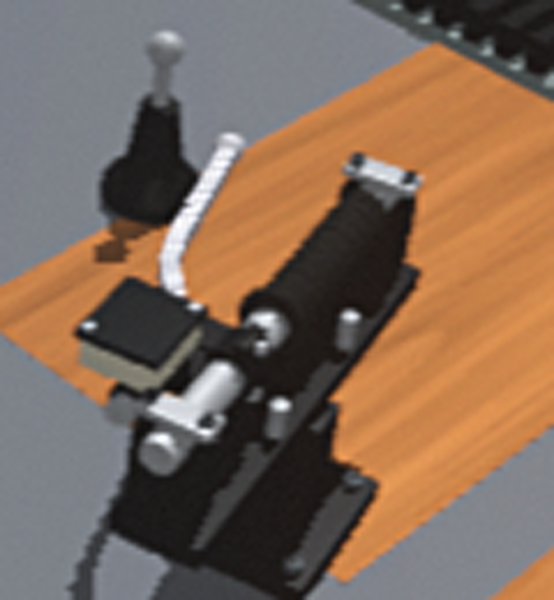

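View pics/z3.png

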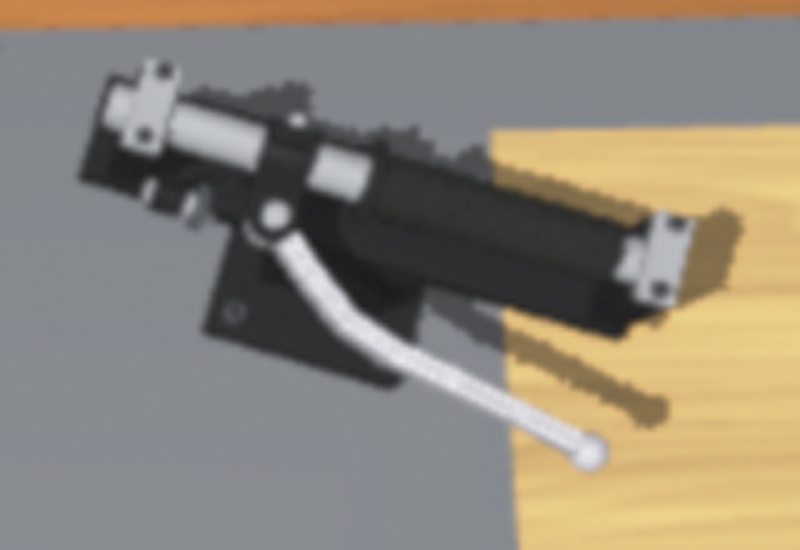

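```bash
cat > h.py <<'E'
import numpy as np
from scipy.optimize import least_squares
def load(n): 
    d=np.load(n); return {k:d[k] for k in d}
def proj(c,p):
    T=c["T"];q=T[:3,:3].T@(np.asarray(p,float)-T[:3,3]); return np.array([c["cx"]+c["fx"]*q[0]/-q[2], c["cy"]-c["fy"]*q[1]/-q[2]])
def ray(c,uv,z):
    T=c["T"];d=T[:3,:3]@np.array([(uv[0]-c["cx"])/c["fx"],-(uv[1]-c["cy"])/c["fy"],-1]);o=T[:3,3]
    return o+d*(z-o[2])/d[2]
E
python3 - <<'E'
from h import *
t=load("top0.npz");s=load("scene0.npz")
zt=lambda u,v:(150+u/5-.4,130+v/5-.4)
zs=lambda u,v:(330+u/4.617-.39,100+v/4.615-.39)
P={"ball":(zt(188,469),165),"pivscrew":(zt(507,240),175),"endclampTip":(zt(122,277),187),"endclampRes":(zt(628,123),187),"blademid":(zt(310,405),172)}
for k,(uv,z) in P.items(): print(k,ray(t,uv,z).round(1))
print("scene ball",ray(s,zs(232,140),165).round(1),"clampT",ray(s,zs(383,172),187).round(1),"clampR",ray(s,zs(186,415),187).round(1))
# fit
obs=[(t,zt(188,469),(-61,172,0)),(t,zt(122,277),(34,179,22)),(t,zt(628,123),(34,-70,22)),(t,zt(507,240),(0,0,12)),(s,zs(232,140),(-61,172,0)),(s,zs(383,172),(34,179,22)),(s,zs(186,415),(34,-70,22))]
def W(p,q): c,S=np.cos(p[2]),np.sin(p[2]); return np.array([p[0]+c*q[0]-S*q[1],p[1]+S*q[0]+c*q[1],165+q[2]])
f=lambda p:np.concatenate([proj(c,W(p,q))-uv for c,uv,q in obs])
r=least_squares(f,[500,150,.3],x_scale=[100,100,.1],loss="soft_l1");p=r.x
print(p,np.round(f(p).reshape(-1,2),1).tolist())
for q in [(-56,117,0),(-19,128,0),(-61,172,0)]: print(q,W(p,q).round(1))
np.save("pose.npy",p)
E
```

```text
ball [531.8 322.  165. ]
pivscrew [637.2 170.7 175. ]
endclampTip [620.  348.8 187. ]
endclampRes [689.9 112.  187. ]
blademid [560.2 263.2 172. ]
scene ball [524.8 327.7 165. ] clampT [624.8 344.9 187. ] clampR [693.2 107.  187. ]
[6.37221469e+02 1.69765177e+02 2.75620574e-01] [[1.4, 0.0], [-1.0, -0.5], [0.1, 0.4], [0.2, -0.2], [-0.4, 2.3], [0.5, -1.5], [0.1, -1.8]]
(-56, 117, 0) [551.5 267.1 165. ]
(-19, 128, 0) [584.1 287.8 165. ]
(-61, 172, 0) [531.7 318.7 165. ]
```

Call:
drive_tool([
  {"offset": [0.02, -0.025, 0], "spin": -0.2},
  {"offset": [0.045, -0.055, 0], "spin": -0.5},
  {"offset": [0.07, -0.09, 0], "spin": -0.8},
  {"offset": [0.095, -0.12, 0], "spin": -1},
  {"offset": [0.12, -0.15, 0], "spin": -1.2},
  {"offset": [0.145, -0.185, 0], "spin": -1.6},
  {"offset": [0.17, -0.215, 0], "spin": -1.6},
  {"offset": [0.195, -0.25, 0], "spin": -1.6},
  {"offset": [0.22, -0.28, 0], "spin": -1.6},
  {"offset": [0.24, -0.305, 0], "spin": -1.6},
], gripper=1, newtons=40)

```text
time: 0.98
tcp_pos: [299.2, -199.7, 242.2]
eef_rot: [0.99, 0.138, 0.0, -0.0]
contact_force: [0.7, -0.5, -0.4]
grip_width: -0.0
```

Call:
drive_tool([
  {"offset": [0.022, -0.027, 0], "spin": 0},
  {"offset": [0.046, -0.055, 0], "spin": 0},
  {"offset": [0.07, -0.084, 0], "spin": 0},
  {"offset": [0.094, -0.113, 0], "spin": 0},
  {"offset": [0.118, -0.141, 0], "spin": 0},
  {"offset": [0.142, -0.17, 0], "spin": 0},
  {"offset": [0.166, -0.199, 0], "spin": 0},
  {"offset": [0.19, -0.228, 0], "spin": 0},
  {"offset": [0.21, -0.251, 0], "spin": 0},
  {"offset": [0.22, -0.264, 0], "spin": 0},
])

```text
time: 1.82
tcp_pos: [439.7, 114.7, 242.1]
eef_rot: [0.99, 0.139, 0.0, -0.001]
contact_force: [-0.0, -0.3, 0.0]
grip_width: 0.1
```

Call:
drive_tool([
  {"offset": [0.02, -0.024, 0], "spin": 0},
  {"offset": [0.04, -0.05, 0], "spin": 0},
  {"offset": [0.06, -0.075, 0], "spin": 0},
  {"offset": [0.08, -0.1, 0], "spin": 0},
  {"offset": [0.09, -0.11, 0], "spin": 0},
  {"offset": [0.09, -0.11, 0], "spin": 0},
  {"offset": [0.09, -0.11, 0], "spin": 0},
])

```text
time: 2.4
tcp_pos: [494.7, 241.6, 241.6]
eef_rot: [0.99, 0.139, -0.001, 0.001]
contact_force: [0.6, -0.1, -0.1]
grip_width: -0.1
```

Run:
```python
from rig import robot
import cv2,numpy as np
o=robot.observe();print(o["time"],o["tcp_pos"],o["eef_rot"],o["contact_force"],o["joint_pos"])
for n in ("scene","top","wrist"):
    c=robot.camera(n); cv2.imwrite(f"pics/{n}1.png",c["frame"][:,:,::-1])
    np.savez(f"{n}1.npz",**{k:c[k] for k in c})
```

```text
2.4 [494.69706429 241.62594155 241.56488763] [ 9.90354438e-01  1.38551792e-01 -9.98408110e-04  7.00593263e-04] [ 0.55774321 -0.11816835 -0.07007408] [ 3.28606218e-01  2.40772138e-01  1.55614349e+00 -1.02531995e-03
  1.34690226e+00  1.62163319e+00]
```

View pics/wrist1.png

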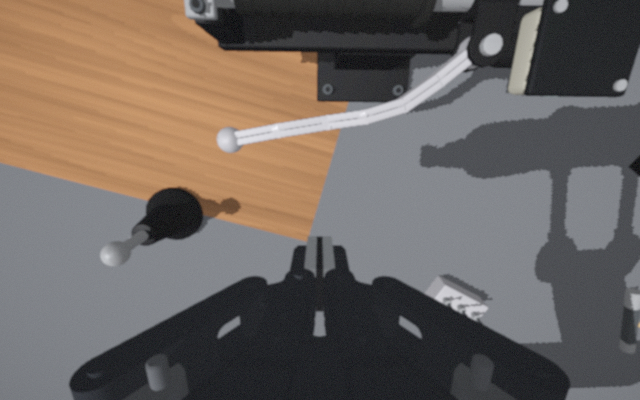

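View pics/scene1.png

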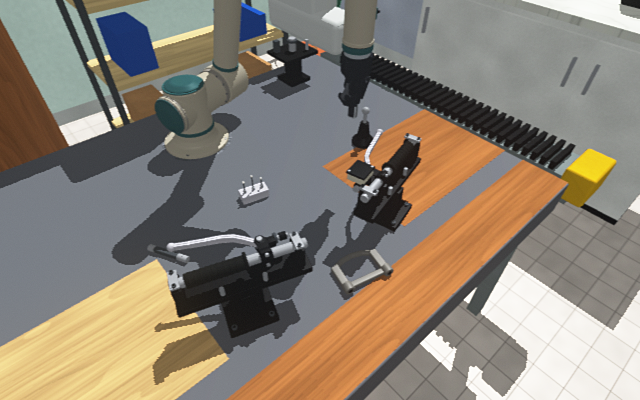

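Run:
```python
from h import *
w=load("wrist1.npz");p=np.load("pose.npy")
print("ball",ray(w,(228,140),165),"piv",ray(w,(491,44),177),"sphere",ray(w,(113,255),125))
for uv in [(340,128),(300,133),(360,122)]:
  q=ray(w,uv,165)[:2]-p[:2];c,s=np.cos(p[2]),np.sin(p[2]);print(uv,q@[c,s],q@[-s,c])
for uv,z in [((228,140),165),((491,44),177)]:
  q=ray(w,uv,z)[:2]-p[:2];print(uv,q@[c,s],q@[-s,c])
q=np.array([494.7,241.6])-p[:2];print("tcp local",q@[c,s],q@[-s,c])
```

```text
ball [531.33034344 320.32337164 165.        ] piv [637.89093401 167.36085639 177.        ] sphere [382.04657105 421.81862062 125.        ]
(340, 128) -52.21100679566368 91.1511247050859
(300, 133) -55.80743065356885 120.41192264847844
(360, 122) -47.97282949844833 76.73881602905007
(228, 140) -60.92089289051071 173.69325047226013
(491, 44) -0.010124496756043119 -2.4957640161207704
tcp local -117.59278318521872 107.9099079436894
```

Call:
drive_tool([
  {"offset": [0, -0.002, 0.015], "spin": 0},
  {"offset": [0, -0.005, 0.035], "spin": 0},
  {"offset": [0, -0.005, 0.055], "spin": 0},
  {"offset": [0, -0.005, 0.075], "spin": 0},
  {"offset": [0, -0.005, 0.085], "spin": 0},
  {"offset": [0.01, -0.005, 0.085], "spin": 0},
  {"offset": [0.025, -0.005, 0.085], "spin": 0},
  {"offset": [0.035, -0.005, 0.085], "spin": 0},
  {"offset": [0.035, -0.005, 0.085], "spin": 0},
])

```text
time: 3.3
tcp_pos: [531.1, 256.7, 158.6]
eef_rot: [0.991, 0.137, 0.002, -0.0]
contact_force: [0.4, -0.1, 0.2]
grip_width: -0.1
```

Run:
```python
from rig import robot
import cv2,numpy as np
o=robot.observe();print(o["time"],o["tcp_pos"],o["eef_rot"],o["contact_force"])
for n in ("scene","wrist"):
    c=robot.camera(n); f=c["frame"][:,:,::-1]
    if n=="scene": f=cv2.resize(f[60:230,310:450],(494,600),interpolation=cv2.INTER_CUBIC)
    cv2.imwrite(f"pics/{n}2.png",f)
```

```text
3.3 [531.06497917 256.68014002 158.59640945] [ 9.90507329e-01  1.37437347e-01  2.46785869e-03 -3.42550151e-04] [ 0.40836965 -0.07699027  0.18449695]
```

View pics/wrist2.png

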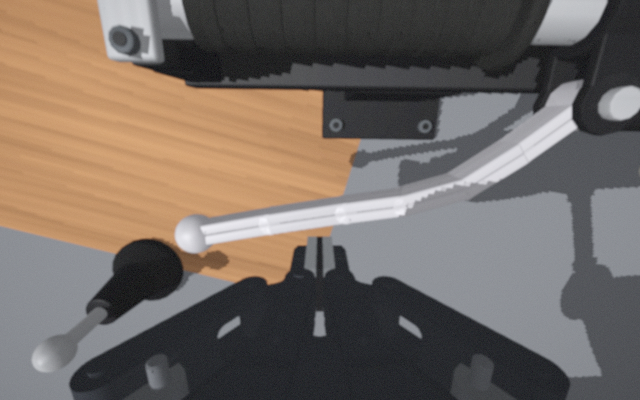

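View pics/scene2.png

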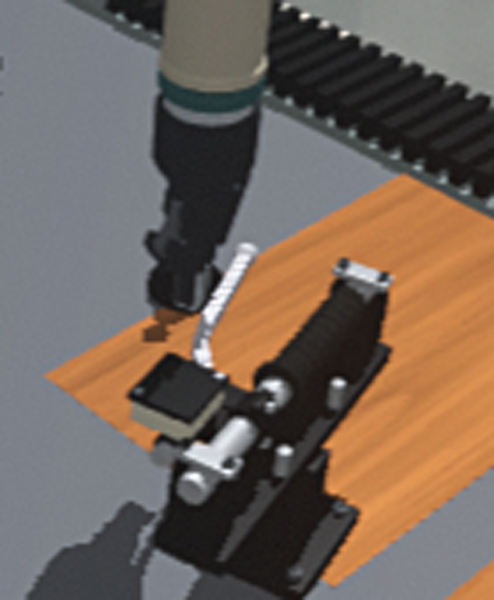

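Call:
drive_tool([
  {"offset": [0.003, 0, 0], "spin": 0},
  {"offset": [0.006, 0, 0], "spin": 0},
  {"offset": [0.008, 0, 0], "spin": 0},
  {"offset": [0.01, 0, 0], "spin": 0},
  {"offset": [0.012, 0, 0], "spin": 0},
  {"offset": [0.014, -0.001, 0], "spin": 0},
  {"offset": [0.016, -0.001, 0], "spin": 0},
  {"offset": [0.016, -0.001, 0], "spin": 0},
])

```text
time: 4.07
tcp_pos: [541.8, 261.6, 157.0]
eef_rot: [0.99, 0.138, -0.001, 0.0]
contact_force: [-1.9, -0.8, 0.7]
grip_width: -0.1
```

Call:
drive_tool([
  {"offset": [0, 0, 0], "spin": 0},
  {"offset": [0, 0, 0], "spin": 0},
  {"offset": [0.002, 0, 0], "spin": 0},
  {"offset": [0.005, -0.001, 0], "spin": 0},
  {"offset": [0.008, -0.002, 0], "spin": 0},
  {"offset": [0.01, -0.003, 0], "spin": 0},
  {"offset": [0.01, -0.003, 0], "spin": 0},
  {"offset": [0.01, -0.003, 0], "spin": 0},
])

```text
time: 4.73
tcp_pos: [551.0, 267.6, 157.0]
eef_rot: [0.99, 0.138, -0.001, -0.0]
contact_force: [-4.4, 1.0, 0.4]
grip_width: 0.1
```

Call:
drive_tool([
  {"offset": [0.003, -0.001, 0], "spin": 0},
  {"offset": [0.006, -0.002, 0], "spin": 0},
  {"offset": [0.009, -0.003, 0], "spin": 0},
  {"offset": [0.012, -0.004, 0], "spin": 0},
  {"offset": [0.015, -0.004, 0], "spin": 0},
  {"offset": [0.018, -0.005, 0], "spin": 0},
  {"offset": [0.02, -0.006, 0], "spin": 0},
  {"offset": [0.02, -0.006, 0], "spin": 0},
  {"offset": [0.02, -0.006, 0], "spin": 0},
])

```text
time: 5.48
tcp_pos: [567.9, 278.0, 157.0]
eef_rot: [0.99, 0.138, -0.001, 0.0]
contact_force: [-7.4, -0.6, 1.2]
grip_width: 0.0
```

Call:
drive_tool([
  {"offset": [0.001, 0, 0], "spin": 0},
  {"offset": [0.002, 0, 0], "spin": 0},
  {"offset": [0.002, 0, 0], "spin": 0},
])

```text
time: 5.73
tcp_pos: [569.5, 278.8, 157.0]
eef_rot: [0.99, 0.138, -0.002, 0.0]
contact_force: [-6.2, 0.5, 3.0]
grip_width: -0.1
```

Call:
drive_tool([
  {"offset": [0.001, 0, 0], "spin": 0},
  {"offset": [0.002, -0.001, 0], "spin": 0},
  {"offset": [0.002, -0.001, 0], "spin": 0},
])

```text
time: 5.98
tcp_pos: [571.4, 279.7, 157.0]
eef_rot: [0.99, 0.138, -0.002, 0.001]
contact_force: [-6.3, -0.6, 1.2]
grip_width: 0.1
```

Call:
drive_tool([
  {"offset": [0.001, 0, 0], "spin": 0},
  {"offset": [0.001, 0, 0], "spin": 0},
  {"offset": [0.001, 0, 0], "spin": 0},
])

```text
time: 6.23
tcp_pos: [572.1, 280.1, 157.0]
eef_rot: [0.99, 0.138, -0.002, 0.001]
contact_force: [-5.8, -0.7, 2.1]
grip_width: 0.0
```

Call:
drive_tool([
  {"offset": [0.001, 0, 0], "spin": 0},
  {"offset": [0.001, 0, 0], "spin": 0},
  {"offset": [0.001, 0, 0], "spin": 0},
])

```text
time: 6.48
tcp_pos: [573.0, 280.5, 157.0]
eef_rot: [0.99, 0.138, -0.002, 0.0]
contact_force: [-7.8, -1.0, 2.5]
grip_width: -0.2
```

Call:
drive_tool([
  {"offset": [0.001, 0, 0], "spin": 0},
  {"offset": [0.001, 0, 0], "spin": 0},
  {"offset": [0.001, 0, 0], "spin": 0},
])

```text
time: 6.73
tcp_pos: [573.3, 280.6, 156.9]
eef_rot: [0.99, 0.138, -0.002, 0.001]
contact_force: [-8.2, -1.2, 2.5]
grip_width: 0.3
```

Call:
drive_tool([
  {"offset": [0.001, 0, 0], "spin": 0},
  {"offset": [0.001, 0, 0], "spin": 0},
  {"offset": [0.001, 0, 0], "spin": 0},
])

```text
time: 6.98
tcp_pos: [573.4, 280.7, 157.0]
eef_rot: [0.99, 0.138, -0.003, 0.001]
contact_force: [-9.8, -0.7, 4.4]
grip_width: 0.1
```

Call:
drive_tool([
  {"offset": [0.001, 0, 0], "spin": 0},
  {"offset": [0.001, 0, 0], "spin": 0},
  {"offset": [0.001, 0, 0], "spin": 0},
  {"offset": [0.001, 0, 0], "spin": 0},
])

```text
time: 7.32
tcp_pos: [573.5, 280.7, 156.9]
eef_rot: [0.99, 0.138, -0.004, 0.001]
contact_force: [-11.1, -1.4, 5.6]
grip_width: 0.1
```

Run:
```python
from rig import robot
import cv2,numpy as np
o=robot.observe();print(o["time"],o["tcp_pos"],o["contact_force"])
for n in ("top","wrist"):
    c=robot.camera(n); f=c["frame"][:,:,::-1]
    np.savez(f"{n}3.npz",**{k:c[k] for k in c})
    if n=="top": f=cv2.resize(f[130:240,150:310],(800,550),interpolation=cv2.INTER_CUBIC)
    cv2.imwrite(f"pics/{n}3.png",f)
```

```text
7.3167 [573.52435672 280.71622073 156.91159026] [-11.10387934  -1.41014654   5.62192188]
```

View pics/wrist3.png

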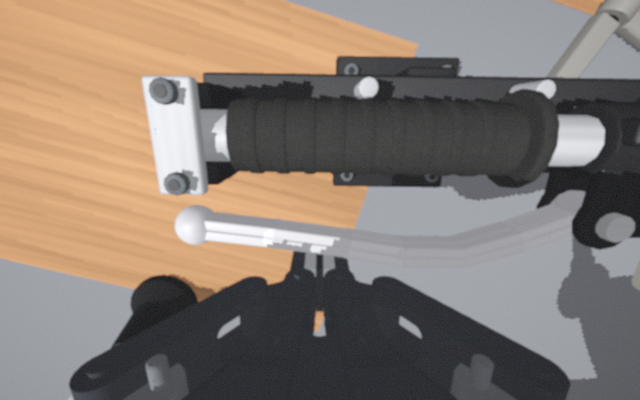

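View pics/top3.png

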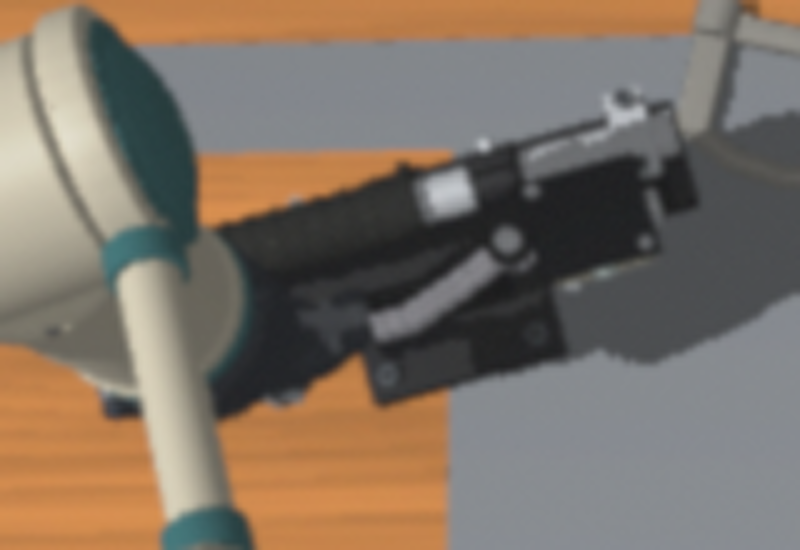

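Run:
```python
from h import *
w=load("wrist3.npz");p=np.load("pose.npy");c,s=np.cos(p[2]),np.sin(p[2])
q=ray(w,(193,225),165)[:2]-p[:2];b=np.array([q@[c,s],q@[-s,c]]);print(b, np.arctan2(173,-61)-np.arctan2(b[1],b[0]))
```

```text
[ -6.7069989  183.70513663] 0.30249684617056927
```

Call:
drive_tool([
  {"offset": [-0.004, 0.001, 0], "spin": 0},
  {"offset": [-0.011, 0.003, 0], "spin": 0},
  {"offset": [-0.02, 0.005, 0], "spin": 0},
  {"offset": [-0.03, 0.007, 0], "spin": 0},
  {"offset": [-0.04, 0.01, 0], "spin": 0},
  {"offset": [-0.048, 0.011, 0], "spin": 0},
  {"offset": [-0.055, 0.011, 0], "spin": 0},
  {"offset": [-0.055, 0.011, 0], "spin": 0},
  {"offset": [-0.055, 0.011, 0], "spin": 0},
  {"offset": [-0.055, 0.011, 0], "spin": 0},
])

```text
time: 8.25
tcp_pos: [528.5, 256.5, 157.6]
eef_rot: [0.99, 0.138, 0.001, -0.0]
contact_force: [0.5, -0.5, -0.7]
grip_width: 0.4
```

Run:
```python
from rig import robot
import cv2,numpy as np
o=robot.observe();print(o["time"],o["tcp_pos"],o["contact_force"],o["eef_rot"])
c=robot.camera("wrist"); f=c["frame"][:,:,::-1]
np.savez("wrist4.npz",**{k:c[k] for k in c})
cv2.imwrite("pics/wrist4.png",f)
```

```text
8.25 [528.469893   256.48716295 157.63607393] [ 0.48292134 -0.50377265 -0.66716651] [ 9.90449059e-01  1.37874913e-01  1.07432437e-03 -1.21984280e-04]
```

View pics/wrist4.png

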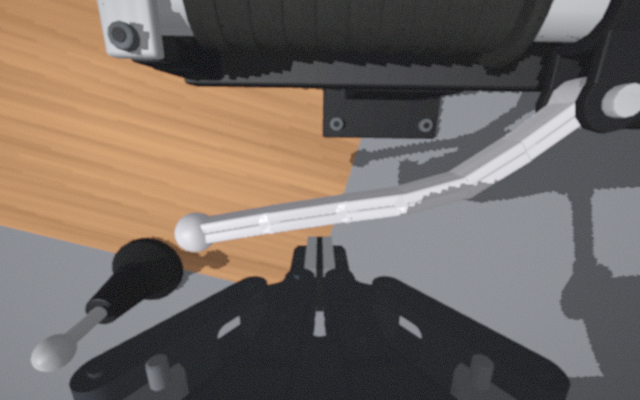

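The lever is back at rest: the ball is at (192,232), the same as before the first press. Pressing again.

Call:
drive_tool([
  {"offset": [0.004, 0, 0], "spin": 0},
  {"offset": [0.008, 0, 0], "spin": 0},
  {"offset": [0.012, 0, 0], "spin": 0},
  {"offset": [0.016, -0.001, 0], "spin": 0},
  {"offset": [0.02, -0.002, 0], "spin": 0},
  {"offset": [0.024, -0.003, 0], "spin": 0},
  {"offset": [0.028, -0.004, 0], "spin": 0},
  {"offset": [0.032, -0.006, 0], "spin": 0},
  {"offset": [0.036, -0.007, 0], "spin": 0},
  {"offset": [0.04, -0.008, 0], "spin": 0},
])

```text
time: 9.13
tcp_pos: [562.6, 275.0, 156.9]
eef_rot: [0.99, 0.138, -0.002, 0.0]
contact_force: [-6.3, -0.8, 1.7]
grip_width: -0.1
```

Call:
drive_tool([
  {"offset": [0.003, 0, 0], "spin": 0},
  {"offset": [0.006, -0.002, 0], "spin": 0},
  {"offset": [0.009, -0.003, 0], "spin": 0},
  {"offset": [0.011, -0.003, 0], "spin": 0},
  {"offset": [0.012, -0.003, 0], "spin": 0},
  {"offset": [0.013, -0.003, 0], "spin": 0},
  {"offset": [0.014, -0.003, 0], "spin": 0},
  {"offset": [0.015, -0.003, 0], "spin": 0},
  {"offset": [0.015, -0.003, 0], "spin": 0},
  {"offset": [0.015, -0.003, 0], "spin": 0},
])

```text
time: 9.97
tcp_pos: [573.5, 280.7, 156.9]
eef_rot: [0.99, 0.138, -0.004, 0.001]
contact_force: [-10.0, -3.1, 5.6]
grip_width: -0.4
```

Call:
drive_tool([
  {"offset": [0, 0, 0], "spin": 0},
  {"offset": [0, 0, 0], "spin": 0},
  {"offset": [0, 0, 0], "spin": 0},
  {"offset": [0, 0, 0], "spin": 0},
])

```text
time: 10.3
tcp_pos: [573.5, 280.7, 156.8]
eef_rot: [0.99, 0.138, -0.004, 0.001]
contact_force: [-11.0, -3.1, 5.9]
grip_width: 0.2
```

Run:
```python
from rig import robot
import cv2,numpy as np
from h import *
o=robot.observe();print(o["time"],o["tcp_pos"],o["contact_force"],o["eef_rot"])
for n in ("wrist","scene","top"):
    w=robot.camera(n); cv2.imwrite(f"pics/{n}5.png",w["frame"][:,:,::-1]); np.savez(f"{n}5.npz",**{k:w[k] for k in w})
```

```text
10.3 [573.49319175 280.71361994 156.84201754] [-11.00766766  -3.11622957   5.93658105] [ 9.90430252e-01  1.37940186e-01 -4.41963111e-03  9.42184298e-04]
```

View pics/wrist5.png

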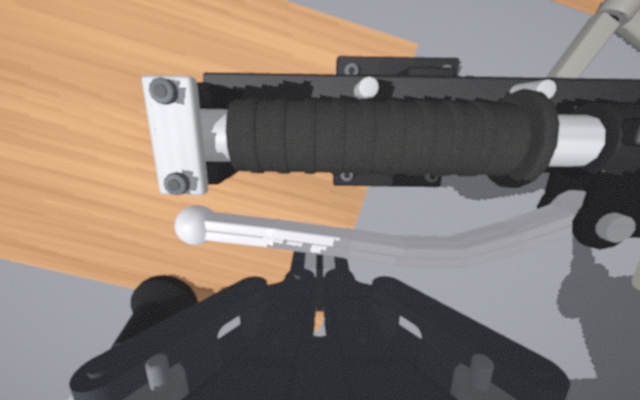

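View pics/scene5.png

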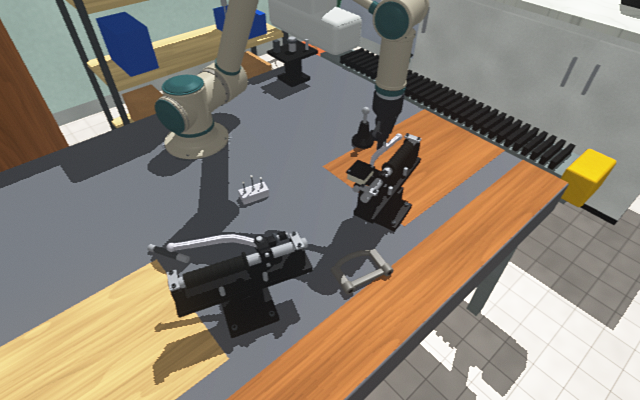

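The ball is at (193,225), the same as at the first stop (0.30 rad). The force is steady at about 12 N, and the other parts haven't moved. Handing in.

```bash
python3 -c "
from rig import robot
print(robot.close_job()); o=robot.observe(); print(o['time'],o['tcp_pos'],o['contact_force'])"
```

```text
the job is handed in; nothing more can be done
None
the job is handed in; nothing more can be done
```

I pressed the brake lever to its stop, let it spring right back, then pressed it to the stop again. I handed the job in at about 10.5 s with the lever still held in. No verdict was reported, and the state couldn't be read after hand-in.

- **First press:** the tool stopped moving while the force climbed to about 12 N. The wrist image put the lever at about 0.30 rad, which is its stop.
- **Release:** contact force dropped to about zero, and the ball end returned to within a pixel or so of its rest position in the image.
- **Second press:** the tool and the ball end came back to the same positions as at the first stop. It held steady at a total of about 13 N, of which roughly 6 N is an upward component from contact friction or arm compliance.
- **Surroundings:** the closed fingers touched only the outer face of the lever, with the grip still clear in the wrist image. By eye, the clutch lever and the loose parts look unmoved in the last scene picture.

No check failed or disagreed. My camera measurements of the lever's position matched the given dimensions to within about 3 mm.

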